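# Hang the hook-on tube basket inside the soaking tank

## Task

Pick up the tube basket that has a bent lip at its top and hang it on the rim of the deep tank, on whichever side you like: basket inside the tank, lip over the outside of the wall, fully down on the rim and hanging upright. Let go of it, and leave the similar basket without a lip where it stands.

Things in the scene. Friction and masses are not known exactly. Their poses are not given: they have to be found in the camera images.
- holder_grip (a point): Grip point of the loose steel basket with the lip (0.1 to 0.25 kg, standing). On the axis of its upright grey block, 16 (x) x 30 (y) x 50 mm tall, and 117 mm above the underside; block top 22 mm above, block foot 28 mm below the point. x points from lip to basket (away from the robot within 23 degrees), z up. Basket 50 (x) x 70 x 55 mm high, x from -8 to +42 mm of the point; three capped tubes fixed in it.
- holder_lip (a point): Middle of the lip's lower edge, 38 mm behind (-x) and 57 mm below the grip point; same axes; lip 50 mm wide. Gap between the basket's back plate (rear face at x = -8 mm of the grip point) and the slanting lip: 28 mm at the bottom, 14 mm at the bridge. The wall enters freely when its middle is 17 mm behind the grip point. Seated, the grip point is 32 mm above the rim.
- tank: The deep white plastic tank, open on top, empty, fixed: 180 (x) x 200 (y) mm, 110 mm high, walls and floor 6 mm thick. Origin at the centre of its underside, z up; x points away from the robot within 17 degrees. It stands left or right of the baskets; on the other side is a tray of the same outline, only 40 mm high, which is not the tank.
- plain_grip (a point): The same point on the similar basket without a lip, which is to stay where it stands: same basket, tubes, plate and grip block (top 139 mm above the counter), but no bridge and no lip. Same axes.

How it is judged:
At the end, for the whole second after the job is handed in: The basket with the lip hangs at rest on the tank's rim: its grip point is inside the tank's walls seen from above, the lip's lower edge is outside them, the grip point is 22 to 42 mm above the rim (32 mm when seated), and it leans less than 12 degrees (x of holder_grip in the frame of tank between -0.083 and 0.083 m and y of holder_grip in the frame of tank between -0.093 and 0.093 m and (x of holder_lip in the frame of tank above 0.09 m or x of holder_lip in the frame of tank below -0.09 m or y of holder_lip in the frame of tank above 0.1 m or y of holder_lip in the frame of tank below -0.1 m) and z of holder_grip in the frame of tank between 0.132 and 0.152 m and angle between holder_grip's own z axis and vertical below 0.21 rad and linear speed of holder below 0.02 m/s); the robot touches nothing.
It fails at once if the basket without a lip is moved more than 40 mm (distance of plain_grip from where it was at the start of the episode above 0.04 m).
It also fails if it takes over 43 s, if anything falls off the work surface, if the arm or the gripper's body presses on something with over 40 N, if the wrist force passes 120 N, or if a joint passes its speed limit or range.

## Robot

A 6-joint arm with a two-finger parallel gripper is mounted at the origin on the work surface. World frame = base frame: x ahead of the robot, y to its left, z up, the work surface at z = 0. Lengths are in m, angles in rad, forces in N, time in s.
With the tool pointing down it reaches from about 0.275 to 1 m from the base axis. Payload 8.4 kg.
Tool frame: the origin (TCP) lies on the centre line of the jaws, within the pads' length; the fingertips stand 17 mm ahead of it and the grasp point (between the pads) lies 2 mm behind it (bot.tcp_to_tips is the y of the fingertips in the tool frame, in m); y points along the fingers, z is the direction in which the jaws open and shut, and the axes are right-handed (so a half turn about y gives the same grasp; the last joint's range is limited). The gripper opens to 85 mm and grips with 20 to 120 N. Pads are 22 mm wide; open, the fingers measure 114 mm over their backs; the gripper's body (76 mm by 85 mm) begins 54 mm behind the grasp point. The pads swing forward as they close: fully open they stand 13 mm farther back than shut.
Start: joints at [1.21, 0.353, 1.633, -0, 1.155, -0.002], TCP at [0.219, 0.585, 0.248] pointing down, gripper open.
Joint ranges: [-2.63, 2.63], [-0.92, 2.1], [0.06, 2.66], [-1.3, 4.44], [0, 2.69], [-3.02, 3.02]. Speed limits (rad/s): [2.22, 2.22, 2.79, 3.14, 3.14, 3.14].

## Interface

Orientations are given as a unit quaternion [x, y, z, w].
In Python, from workcell import bot, hand, kinematics, get_obs, vision, hand_in gives the robot as it stands. The module is installed in compiled form; this text tells all that it offers. Calls block until the motion is done:
- bot.reach(position, orientation): joint-space move of the TCP to a pose.
- bot.servo_line(position, ori=None, velocity=0.15): straight line of the TCP; ori=None keeps the orientation; velocity is the mean speed in m/s.
- bot.goto_joints(angles): joint-space move.
- hand.move_gripper(opening, strength=None): finger opening in m; strength is the grip in N (None keeps the last); returns when the fingers have stopped.
- bot.dwell(seconds).
- kinematics.solve_ik(position, orientation): joint angles nearest the present ones, or None.
- get_obs(): the state.
- vision.read_camera(name): name is "scene" or "top"; returns a dict with "frame" (480x640x3 uint8, red, green, blue), "intrinsics" (3x3 intrinsics, pixels), "view" (4x4, takes a point from world to camera coordinates). Camera axes: x right, y down, z forward; pixel columns grow to the right and rows downward; lengths in m; the calibration is good to about 2 mm. A picture is of the moment at which its call begins. There is no depth.
A pose or a line that the arm cannot do raises bot.IKError and nothing moves.
- hand_in(): hands the job in, once; it reports no verdict.
The state is a dict: "time_s": time; "joint_pos": joint angles; "joint_vel": joint speeds; "joint_efforts": joint torques, N m; "position": TCP position; "orientation": TCP orientation; "wrist_force": force on the tool from outside, world axes, zero at the start; "ft_torque": the same for the moment, N m; "gripper_width": finger opening in m.
Only numpy, scipy, OpenCV 4.12 (cv2) and the standard library are available. Lean on these libraries where they do the work, as an engineer would, in place of code of your own. Each camera call takes 0.05 s, during which the arm holds its last target.

## Working session

There is one attempt and no reset: what is moved stays moved. The work goes in short steps, each a Python script; the robot and the scene stay as the last script left them, time stands still between calls to the robot, and variables do not carry over. Pictures are saved under pics/ and viewed, and the job is handed in when it is done.

```bash
mkdir -p pics; cat > h.py <<'E'
from workcell import bot, hand, kinematics, get_obs, vision, hand_in
import numpy as np, cv2
def snap(cam,name):
    d=vision.read_camera(cam); cv2.imwrite(f'pics/{name}.png',d['frame'][:,:,::-1]); np.savez(f'pics/{name}.npz',**d); return d
def ray(d,u,v):
    K=np.array(d['intrinsics']);V=np.array(d['view']);R=V[:3,:3];t=V[:3,3]
    c=-R.T@t; r=R.T@np.linalg.inv(K)@[u,v,1]; return c,r/np.linalg.norm(r)
def onz(d,u,v,z):
    c,r=ray(d,u,v); return c+r*(z-c[2])/r[2]
def proj(d,p):
    V=np.array(d['view']);q=V[:3,:3]@np.array(p)+V[:3,3];q=np.array(d['intrinsics'])@q;return q[:2]/q[2]
E
python3 - <<'E'
from h import *
for c in('scene','top'):
    d=snap(c,c+'0'); print(c,ray(d,320,240))
o=get_obs();print(o['time_s'],o['orientation'],o['wrist_force'])
E
```

```text
scene (array([1.07264571, 0.26249726, 0.82817159]), array([-0.56991446, -0.24639982, -0.78389071]))
top (array([ 0.36515074, -0.00104818,  0.9944867 ]), array([ 0.17945767,  0.01223731, -0.98368958]))
0.1 [ 0.69620652 -0.12625717  0.12611045 -0.69530696] [-0.84596084  0.37809379  0.40213642]
```

View pics/scene0.png

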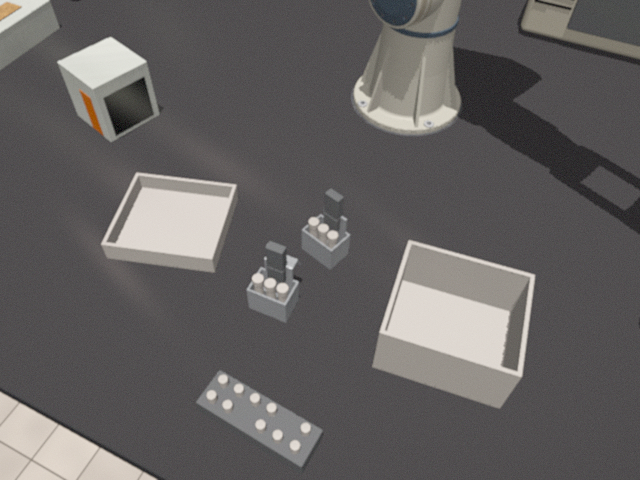

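View pics/top0.png

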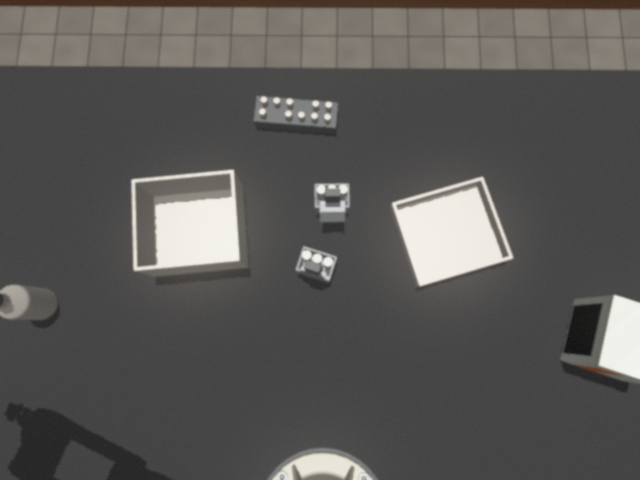

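The scene view shows the tank at (455,320), the tray at (170,220), and two baskets at (275,285) and (327,230). In the top view the tank is at (190,222). The basket at (332,200) has a bridge and lip towards the robot, and the one at (317,264) looks plain. I'll zoom in to confirm.

```bash
python3 - <<'E'
import cv2,numpy as np
a=cv2.imread('pics/top0.png')[170:290,270:370]; b=cv2.imread('pics/scene0.png')[180:330,235:360]
a=cv2.resize(a,(400,480),interpolation=2);b=cv2.resize(b,(400,480),interpolation=2)
cv2.imwrite('pics/z0.png',np.hstack([a,b]))
E
```

```text
(no output)
```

View pics/z0.png

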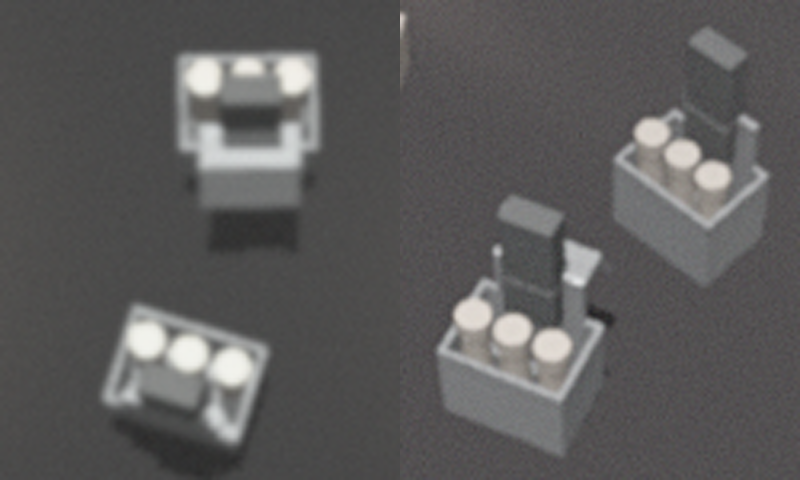

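```bash
python3 - <<'E'
import cv2,numpy as np
a=cv2.imread('pics/top0.png')[155:285,120:255]; 
a=cv2.resize(a,(540,520),interpolation=2)
cv2.imwrite('pics/z1.png',a)
b=cv2.imread('pics/scene0.png')[235:405,370:540]
cv2.imwrite('pics/z2.png',cv2.resize(b,(595,595),interpolation=2))
E
```

```text
(no output)
```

View pics/z1.png

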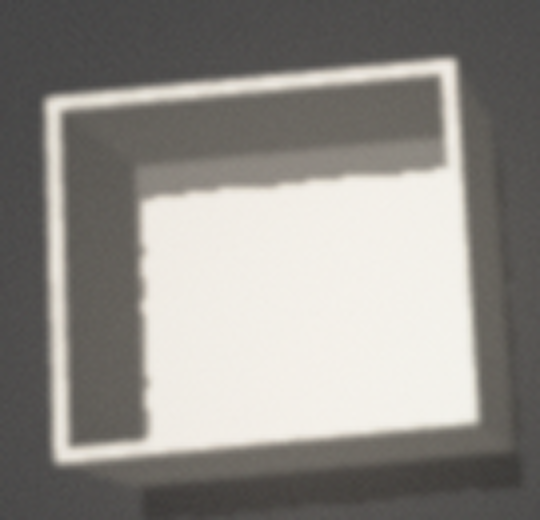

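View pics/z2.png

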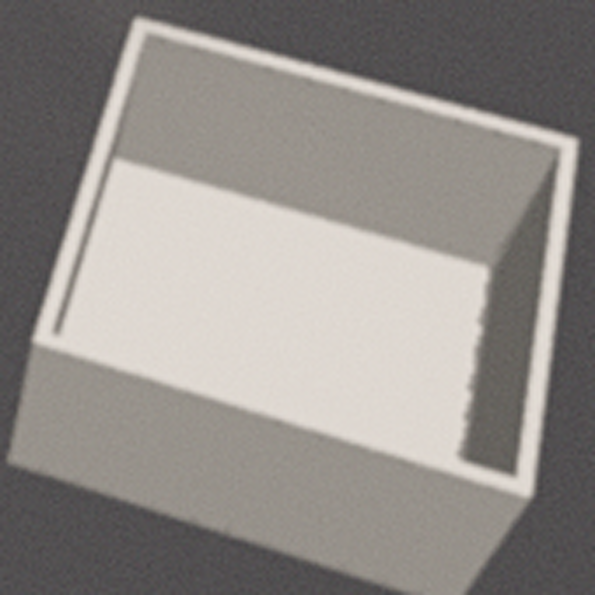

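The tank's rim outline is the bright region in the top view, with zoomed corners (45,98), (456,60), (478,425) and (57,464). In the zoomed scene view the corners are (138,17), (579,138), (532,497) and (35,343). I'll measure both the tank and the baskets.

```bash
cat > meas.py <<'E'
from h import *
T=dict(np.load('pics/top0.npz'));S=dict(np.load('pics/scene0.npz'))
g=cv2.cvtColor(T['frame'],cv2.COLOR_RGB2GRAY)
m=np.zeros_like(g);m[155:285,120:255]=(g[155:285,120:255]>150)*255
cs,_=cv2.findContours(m,cv2.RETR_EXTERNAL,cv2.CHAIN_APPROX_NONE);c=max(cs,key=cv2.contourArea)
P=np.array([onz(T,*p,0.11)[:2] for p in c[:,0]],np.float32)
(r)=cv2.minAreaRect(P);print('top rect',r)
zs=np.array([(138,17),(579,138),(532,497),(35,343)])/3.5+[370,235]-.3
Q=np.array([onz(S,*p,.11)[:2] for p in zs],np.float32);print('scene',cv2.minAreaRect(Q),Q)
def report(n,d,px,z):
    W=np.array([onz(d,*p,z)[:2] for p in px]);print(n,W.mean(0),W.round(4).tolist())
sc=lambda L:(np.array(L)-[400,0])/3.2+[235,180]-.3
tp=lambda L:np.array(L)/4+[270,170]-.3
report('lip block scene',S,sc([(515,197),(565,208),(556,236),(499,219)]),.139)
report('lip block top',T,tp([(221,75),(280,75),(280,104),(221,104)]),.139)
report('lip rim top',T,tp([(177,53),(318,53),(320,150),(180,150)]),.055)
report('plain block scene',S,sc([(708,28),(747,48),(735,75),(689,50)]),.139)
report('plain rim top',T,tp([(135,305),(268,347),(240,445),(105,402)]),.055)
E
python3 meas.py
```

```text
top rect ((0.5647084712982178, 0.27152836322784424), (0.18256591260433197, 0.20230643451213837), 6.237785339355469)
scene ((0.5642287731170654, 0.2749841809272766), (0.1812761425971985, 0.20048488676548004), 6.419770240783691) [[0.4852966  0.1658646 ]
 [0.46295077 0.36446363]
 [0.6428382  0.3838972 ]
 [0.6655068  0.18550473]]
lip block scene [ 0.61349301 -0.00824321] [[0.6079, -0.0215], [0.6031, 0.0033], [0.62, 0.0072], [0.6231, -0.022]]
lip block top [ 0.61279035 -0.01233157] [[0.6197, 0.0016], [0.62, -0.0261], [0.6059, -0.0262], [0.6056, 0.0014]]
lip rim top [ 0.63082101 -0.01257676] [[0.6563, 0.0247], [0.657, -0.0481], [0.6054, -0.0492], [0.6047, 0.0224]]
plain block scene [0.47550286 0.02730713] [[0.4639, 0.0153], [0.4678, 0.0394], [0.4878, 0.0415], [0.4825, 0.013]]
plain rim top [0.48901191 0.01718414] [[0.524, 0.0439], [0.5034, -0.0233], [0.454, -0.0097], [0.4747, 0.0579]]
```

```bash
cat >> h.py <<'E'
from scipy.spatial.transform import Rotation as Ro
def quat(yaw,flip=False):
    if flip: yaw+=np.pi
    c,s=np.cos(yaw),np.sin(yaw)
    return Ro.from_matrix(np.array([[s,-c,0],[0,0,-1],[c,s,0]]).T).as_quat()
E
python3 - <<'E'
from h import *
T=dict(np.load('pics/top0.npz'));S=dict(np.load('pics/scene0.npz'))
def tri(a,b):
    c1,r1=ray(T,*a);c2,r2=ray(S,*b)
    s=np.linalg.lstsq(np.c_[r1,-r2],c2-c1,rcond=None)[0];return (c1+r1*s[0]).round(4),(c2+r2*s[1]).round(4)
tp=lambda x,y:(x/4+269.7,y/4+169.7); sc=lambda x,y:((x-400)/3.2+234.7,y/3.2+179.7)
print(tri(tp(203,77),sc(552,346)),tri(tp(293,75),sc(473,314)))
for f in(0,1):
  for p,y in(((.613,-.0115,.25),1.5),((.613,-.0115,.12),1.5),((.4949,.2655,.3),6.2),((.4949,.2655,.14),6.2)):
    q=kinematics.solve_ik(p,quat(np.radians(y),f));print(f,None if q is None else np.round(q,2))
E
```

```text
(array([0.6384, 0.0109, 0.0724]), array([0.6377, 0.0124, 0.0723])) (array([ 0.6397, -0.0346,  0.0731]), array([ 0.6386, -0.032 ,  0.0727]))
0 [-0.02  0.33  1.66 -0.    1.15 -0.05]
0 [-0.02  0.48  1.76 -0.    0.9  -0.05]
0 [ 0.49  0.21  1.71 -0.    1.22  0.38]
0 [ 0.49  0.38  1.86 -0.    0.89  0.38]
1 None
1 None
1 [ 0.49  0.21  1.71 -0.    1.22 -2.76]
1 [ 0.49  0.38  1.86 -0.    0.89 -2.76]
```

The caps top out at 73 mm, so the fingers have room. Next I grasp, closing along the basket's x axis.

```bash
python3 - <<'E'
from h import *
q=quat(np.radians(1.2)); p=np.array([.613,-.0115,.25])
bot.reach(p,q); hand.move_gripper(.06,60)
bot.servo_line([.613,-.0115,.117],velocity=.12)
print(get_obs()['wrist_force'])
hand.move_gripper(0.0,60)
o=get_obs();print(o['time_s'],o['gripper_width'],o['wrist_force'],o['position'])
bot.servo_line([.613,-.0115,.30],velocity=.15)
o=get_obs();print(o['time_s'],o['gripper_width'],o['wrist_force'])
snap('scene','s1');snap('top','t1')
a=cv2.imread('pics/s1.png');b=cv2.imread('pics/t1.png')
cv2.imwrite('pics/c1.png',np.hstack([cv2.resize(a[80:400,160:420],(390,480)),cv2.resize(b[100:340,220:420],(400,480))]))
E
```

```text
[-0.66022898  0.13738215  0.42896541]
4.7333 0.015379628649664114 [1.32086752 0.0913139  3.54963603] [ 0.61345196 -0.01152716  0.1174721 ]
6.1 0.015074325786471282 [ 0.36918588  1.10997161 -1.53179874]
```

View pics/c1.png

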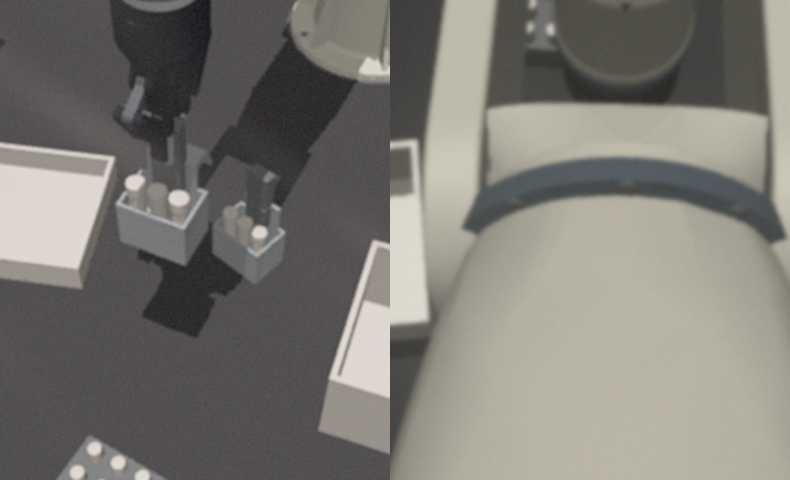

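The basket is held, with 15 mm between the fingers, and hangs level in the scene view at about (160,220) in the crop. The plain basket hasn't moved. Now I carry it over the tank's near wall and check before lowering.

```bash
python3 - <<'E'
from h import *
yaw=np.radians(6.2);R=np.array([[np.cos(yaw),-np.sin(yaw)],[np.sin(yaw),np.cos(yaw)]])
g=np.array([.5645,.273])+R@[-.070,0]; print(g)
bot.servo_line([*g,.30],ori=quat(yaw),velocity=.18)
bot.servo_line([*g,.18],velocity=.12)
o=get_obs();print(o['time_s'],o['gripper_width'],o['wrist_force'],o['position'])
d=snap('scene','s2');snap('top','t2')
print('expected lip px',proj(d,[*(g+R@[-.038,0]),o['position'][2]-.0575]))
a=cv2.imread('pics/s2.png');b=cv2.imread('pics/t2.png')
cv2.imwrite('pics/c2.png',np.hstack([cv2.resize(a[200:400,360:560],(400,400),interpolation=2),cv2.resize(b[150:350,120:320],(400,400))]))
E
```

```text
[0.49490943 0.26544005]
9.175 0.015307435800874975 [ 0.23255063 -0.3397176  -1.40220054] [0.49540132 0.26571161 0.18075427]
expected lip px [473.25686284 242.90804961]
```

View pics/c2.png

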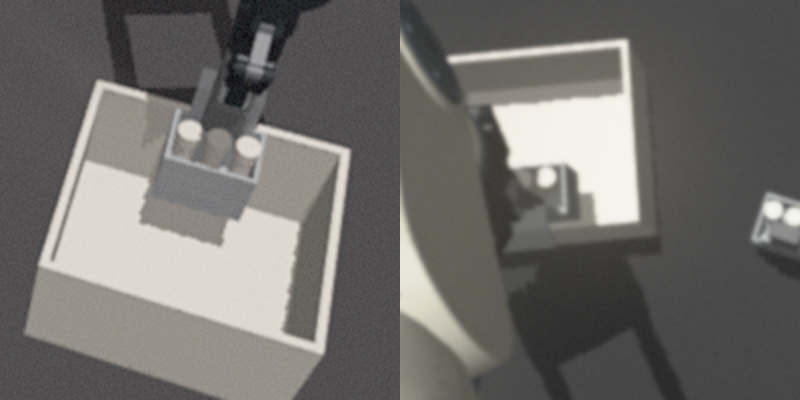

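```bash
python3 - <<'E'
from h import *
d=dict(np.load('pics/s2.npz'))
p=np.array(get_obs()['position']);y=np.radians(6.2)
R=np.array([[np.cos(y),-np.sin(y),0],[np.sin(y),np.cos(y),0],[0,0,1]])
for s in(-1,1):print(proj(d,p+R@[.0255,s*.0225,-.0445]))
k=proj(d,p+R@[.0355,0,-.0445])-proj(d,p+R@[.0255,0,-.0445]);print('px per 10mm x',k)
E
```

```text
[453.54273662 264.87328675]
[483.45386578 273.3144435 ]
px per 10mm x [-1.14300683  5.13913529]
```

The cap positions agree with the prediction to about 1 px (2 mm), so I lower it, watching the force.

```bash
python3 - <<'E'
from h import *
p=np.array(get_obs()['position'])
x,y=.49491,.26544
for z in(.155,.150,.147,.145,.143,.142,.141):
    bot.servo_line([x,y,z],velocity=.06 if z>.15 else .03)
    o=get_obs();f=o['wrist_force'];print(round(o['time_s'],2),z,o['position'].round(4) if hasattr(o['position'],'round') else o['position'],np.round(f,2))
    if f[2]>5 or np.hypot(f[0],f[1])>10: break
snap('scene','s3');a=cv2.imread('pics/s3.png')
cv2.imwrite('pics/c3.png',cv2.resize(a[200:400,360:560],(600,600),interpolation=2))
E
```

```text
9.84 0.155 [0.4948 0.2654 0.1546] [ 0.2   0.2  -1.29]
10.16 0.15 [0.4948 0.2654 0.1499] [-0.07  0.23 -1.21]
10.41 0.147 [0.4948 0.2654 0.1468] [-0.77  0.47 -1.27]
10.66 0.145 [0.4948 0.2654 0.1449] [ 0.48  0.16 -1.89]
10.91 0.143 [0.4948 0.2654 0.1429] [-0.4   0.22 -1.77]
11.16 0.142 [0.495  0.2655 0.1425] [-2.22 -0.32  4.6 ]
11.41 0.141 [0.4951 0.2655 0.1424] [-3.56 -2.45 16.15]
```

View pics/c3.png

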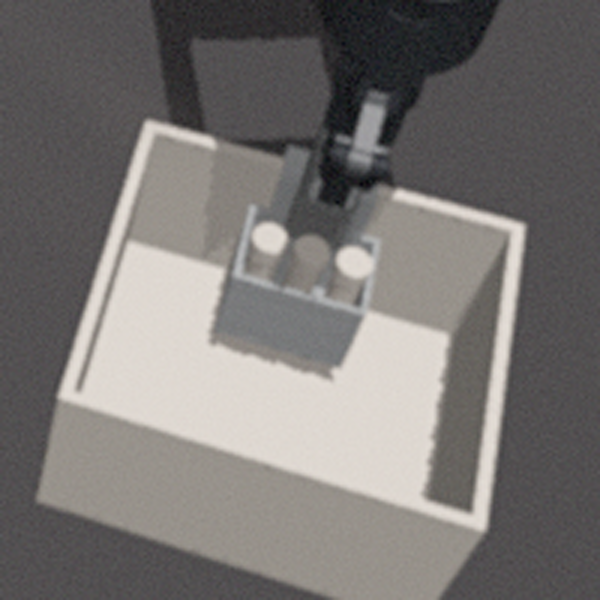

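The rim takes the load at TCP z = 0.1425, which is the predicted seating height. The picture shows the basket inside, against the near wall. I ease off the pressure and release.

```bash
python3 - <<'E'
from h import *
x,y=.4950,.2655
bot.servo_line([x,y,.1425],velocity=.03)
print(get_obs()['wrist_force'])
hand.move_gripper(.05); bot.dwell(.3)
print(get_obs()['wrist_force'],get_obs()['gripper_width'])
bot.servo_line([x,y,.30],velocity=.12)
q=list(get_obs()['joint_pos']);q[0]+=.9; bot.goto_joints(q)
o=get_obs();print(o['time_s'],o['wrist_force'])
snap('scene','s4');snap('top','t4')
a=cv2.imread('pics/s4.png');b=cv2.imread('pics/t4.png')
cv2.imwrite('pics/c4.png',np.hstack([cv2.resize(a[180:400,360:560],(400,440),interpolation=2),cv2.resize(b[150:290,120:247],(400,440),interpolation=2)]))
E
```

```text
[-0.97132956 -0.1511177   2.86137983]
[ 0.00655283 -0.01603165  0.40600678] 0.04967208348387994
15.675 [ 0.63395839 -0.30995017 -0.01752234]
```

View pics/c4.png

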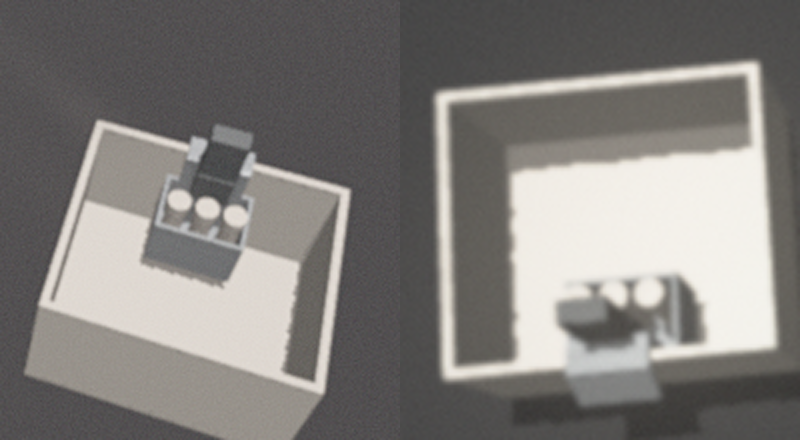

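Let me check the seating height and lean by triangulating the block top and the caps.

```bash
python3 - <<'E'
from h import *
T=dict(np.load('pics/t4.npz'));S=dict(np.load('pics/s4.npz'))
def tri(a,b):
    c1,r1=ray(T,*a);c2,r2=ray(S,*b)
    s=np.linalg.lstsq(np.c_[r1,-r2],c2-c1,rcond=None)[0];return (c1+r1*s[0]+c2+r2*s[1])/2,np.linalg.norm(c1+r1*s[0]-c2-r2*s[1])
tp=lambda x,y:((x-400)/3.15+119.7,y/3.143+149.7); sc=lambda x,y:(x/2+359.7,y/2+179.7)
y=np.radians(6.2);c=np.array([.5645,.273,0])
R=np.array([[np.cos(y),-np.sin(y),0],[np.sin(y),np.cos(y),0],[0,0,1]])
for n,a,b in(('block top',(583,309),(233,137)),('cap right(-y)',(649,292),(180,200)),('cap mid',(612,292),(208,207))):
    p,e=tri(tp(*a),sc(*b));print(n,'tank frame',(R.T@(p-c)).round(4),'miss',round(e,4))
print('block top expected scene',proj(S,c+R@[-.07,0,.164]),sc(233,137),'top',proj(T,c+R@[-.07,0,.164]),tp(583,309))
a=S['frame'][225:300,420:500,::-1];b=T['frame'][225:285,160:224,::-1]
cv2.imwrite('pics/c5.png',np.hstack([cv2.resize(a,(400,375),interpolation=2),cv2.resize(b,(400,375),interpolation=2)]))
E
```

```text
block top tank frame [-0.0656  0.0002  0.1613] miss 0.0043
cap right(-y) tank frame [-0.0459 -0.0215  0.0946] miss 0.0031
cap mid tank frame [-0.0443  0.0001  0.098 ] miss 0.0029
block top expected scene [475.49776309 244.89717027] (476.2, 248.2) top [176.27677573 250.43809919] (177.7952380952381, 248.01371301304485)
```

View pics/c5.png

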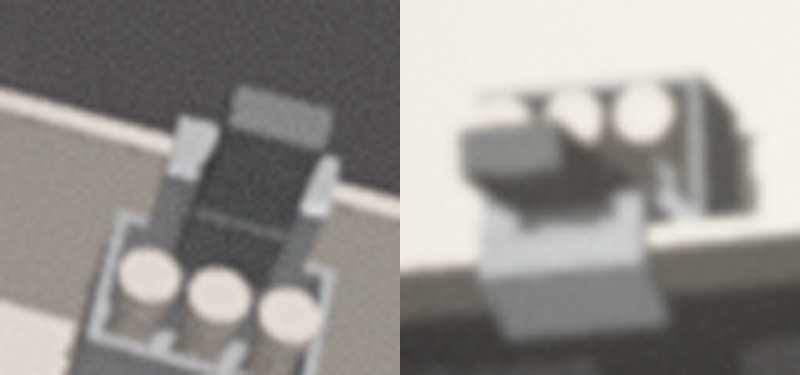

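Block top is at z ≈ 0.161 (grip ≈ 0.139) and x ≈ -0.066, leaning roughly 4°. One last check that the hung basket is at rest and the plain one hasn't moved, then I hand in.

```bash
python3 - <<'E'
from h import *
d=snap('top','t6');A=np.load('pics/t0.npz' if 0 else 'pics/top0.npz')['frame'].astype(int);B=np.load('pics/t4.npz')['frame'].astype(int)
f=d['frame'].astype(int)
print('plain diff',abs(f-A)[240:290,290:345].mean(),'bg',abs(f-A)[320:360,290:345].mean(),'hung rest',abs(f-B)[220:290,155:230].mean())
print(get_obs()['time_s']); hand_in()
E
```

```text
plain diff 1.4534545454545456 bg 1.5025757575757577 hung rest 1.0044444444444445
15.825
the job is handed in; nothing more can be done
```

The basket with the lip now hangs on the tank's near wall, basket inside and lip outside. It is released and the job is handed in at about 16 s of the 43 s limit.

- **Seating:** while lowering, the basket met the rim at the predicted height (TCP z = 0.1425). After release, triangulation put the grip point about 29 mm above the rim. The allowed range is 22 to 42 mm, and 32 mm is fully seated.
- **Position:** in the tank frame, the block top is at x ≈ -0.066 m and y ≈ 0, so it is inside the walls. The top view shows the lip outside the wall.
- **Lean:** the basket leans about 4° into the tank, from block and cap points that are only good to about 3–4 mm. The limit is 12°.
- **At rest:** two top views 0.1 s apart differ only by image noise. The arm is clear, and the wrist force is near zero.
- **Plain basket:** it has not moved; its top view matches the first one to within image noise.

No check failed. The one disagreement is that the two camera rays miss each other by 3–4 mm on the hung basket. That is larger than the 2 mm calibration figure but well inside the limits.

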